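Catalogue shot of the table lamps

TASK

Do the catalogue shot of the small table lamps: stand every lamp waiting on the left upright on the turntable, then turn the turntable anticlockwise by its crank pin as far as its stop, swing the lock ring's post fully round to its locked mark, and press the shutter-release plunger fully down while the lamps stand there. Afterwards stand all the lamps upright on the black rubber mat on the right, leaving the turntable at its stop and the ring locked, and leave the other things on the bench where they are.

Things in the scene. Friction and masses are not known exactly. Their poses are not given: they have to be found in the camera images.
- lamp_dome: Mushroom-shaped white table lamp: thin column under a dome 80 across from height 55 to 96 (mm): 350 g, foot disc radius 36, height 132. On top, on its axis, an upright steel finial of radius 10 from height 96 to 132: the grip, best at height 118. Origin: centre of the foot's underside, z up. Upright, loose, on the left of the bench at the start, or absent (2 or 3 of the 3 lamps are there).
- lamp_cone: Cone-shaped white table lamp: cone 72 wide at the foot, narrowing to 26 at height 95 (mm): 350 g, foot disc radius 36, height 132. On top, on its axis, an upright steel finial of radius 10 from height 96 to 132: the grip, best at height 118. Origin: centre of the foot's underside, z up. Upright, loose, on the left of the bench at the start, or absent (2 or 3 of the 3 lamps are there).
- lamp_drum: Drum-shaped white table lamp: thin steel stem under a drum 76 across from height 40 to 96 (mm): 350 g, foot disc radius 36, height 132. On top, on its axis, an upright steel finial of radius 10 from height 96 to 132: the grip, best at height 118. Origin: centre of the foot's underside, z up. Upright, loose, on the left of the bench at the start, or absent (2 or 3 of the 3 lamps are there).
- turntable (a joint): Angle (rad) of the white turntable disc about the vertical axis of its foot; grows anticlockwise seen from above. Starts between -0.3 and 0.3, mechanical stop (wanted position) at 1.571. Stays where it is left; about 0.2 N m of friction.
- disc_top (a point): Centre of the upper face of the turntable's disc (disc radius 135 mm, face 45 mm above the bench); turns with the disc: its x axis points to the crank pin. Lamps stand anywhere on the face with the whole foot on it; a ring of places 78 mm from the centre at +90, 180 and -90 degrees from the x axis keeps clear of the crank pin.
- crank (a point): Grip point of the crank pin: upright steel pin, radius 8 mm, standing on the disc 112 mm from its centre, from 45 to 150 mm above the bench; the point lies on its axis 125 mm above the bench. It moves with the disc and may be pinched from above (the pin can turn between the fingers) or pushed.
- lock_ring (a joint): Angle (rad) of the lock ring, a dark grey ring of outer radius 165 mm around the disc, on the same axis, its top 2 mm below the disc's face; grows anticlockwise seen from above. Starts between 0 and 0.25 (open); locked at its stop, 1.2. Stays where it is left; about 0.25 N m of friction.
- ring_post (a point): Grip point of the lock ring's post: upright black post, radius 9 mm, at the end of a short arm on the ring, 185 mm from the turntable's axis, from 36 to 140 mm above the bench; the point lies on its axis 118 mm above the bench. It may be pinched from above (the post can turn between the fingers) or pushed.
- lock_mark (a point): The locked mark: where point ring_post comes to lie when the ring is locked (same height). Below it a flat aluminium bracket 50 mm wide with a low ridge on one side, 24 mm high, is fixed to the turntable's foot.
- plunger (a joint): Travel (m) of the shutter-release plunger: 0 up, 0.012 fully down at its stop; a spring needs 2 N to start and 8 N at the stop and brings it back up when let go.
- plunger_top (a point): Centre of the top face of the shutter-release plunger: a grey round head of radius 23 mm, on a black box 80 x 80 x 45 mm; 85 mm above the bench when up. It is pressed straight down.
- mat: Black rubber mat, 300 (its x) x 150 (its y) x 6 mm, fixed flat on the bench on the right. Origin: centre of the underside; lamps are to stand on its upper face, z = 6 mm.
- tape_roll: Bystander: black tape roll, radius 55, height 48 mm, lying flat; origin at the underside's centre.
- cleaner: Bystander: white bottle, radius 32, height 190 mm; origin at the underside's centre.
- bulb_carton: Bystander: cardboard carton 75 x 75 x 120 mm; origin at the underside's centre.
- driver: Bystander: screwdriver lying on the bench.
- dust_brush: Bystander: brush lying on the bench.
- light_meter: Bystander: black light meter 65 x 120 x 24 mm; origin at the underside's centre.
There are look-alikes about, which are no part of the job. Leave any blue or orange look-alike of the lamp_dome alone.

How it is judged:
By the outcome, as a careful person would: the job done as asked, in the order asked, and still so for the second after the job is handed in, with the robot touching nothing.
Of lamp_dome, lamp_cone, lamp_drum only 2 to 3 are there at a start; the rules pass over those that are not, and their reading is None.
At some moment in a run one of lamp_dome, lamp_cone, lamp_drum may be knocked a few centimetres aside while the robot is not near it.
It also fails if it takes over 210 s, if anything falls off the work surface, if the arm or the gripper's body presses on something with over 40 N, if the wrist force passes 120 N, or if a joint passes its speed limit or range.

ROBOT

A 6-joint arm with a two-finger parallel gripper is mounted at the origin on the work surface. World frame = base frame: x ahead of the robot, y to its left, z up, the work surface at z = 0. Lengths are in m, angles in rad, forces in N, time in s.
With the tool pointing down it reaches from about 0.325 to 1 m from the base axis. Payload 5.1 kg.
Tool frame: the origin (TCP) lies midway between the tips of the shut fingers; the grasp point (between the pads) lies 19 mm behind it; z points along the fingers, y is the line along which they close (so a half turn about z gives the same grasp; the last joint's range is limited). The gripper opens to 85 mm and grips with 20 to 120 N. Pads are 22 mm wide; open, the fingers measure 114 mm over their backs; the gripper's body (76 mm by 85 mm) begins 54 mm behind the grasp point. The pads swing forward as they close: fully open they stand 13 mm farther back than shut.
Start: joints at [1.216, 0.124, 1.65, -0, 1.367, -0.083], TCP at [0.175, 0.626, 0.231] pointing down, gripper open.
Joint ranges: [-2.61, 2.61], [-1.02, 2.33], [0.03, 2.71], [-1.35, 4.49], [0.32, 2.68], [-2.91, 2.91]. Speed limits (rad/s): [2.57, 2.57, 3.14, 3.14, 3.14, 3.14].

INTERFACE

Orientations are given as [roll, pitch, yaw] about the fixed x, y, z axes, in that order (R = Rz(yaw) Ry(pitch) Rx(roll)).
In Python, from workcell import bot gives the robot as it stands. The module is installed in compiled form; this text tells all that it offers.
- The arm moves only by the shell command python3 -m handwheel 'ROWS' [FORCE]. ROWS is JSON, a list of rows, each a list of 3 entries, a list of its own where there are three numbers: the shift along the tool's x, y, z in cm, then the turn, a rotation vector about the tool's x, y, z in rad, then the opening, from 0 (shut) to 1 (fully open). A call has 1 to 12 rows; each row is the pose to reach, as a shift and turn from the pose commanded when the call began, along the tool's axes at that moment; what a row does not reach only later rows make up. A row lasts 1/10 s, in which the tool goes at most 50 mm and 8.59 degrees, less where a joint would pass 70% of its speed; a pose out of reach is approached as far as the arm can. A call with a gripper value outside its range is refused whole. The fingers move at their own pace and stop on an object; FORCE is the grip in N (left out, the last holds). Time passes only in rows, so rows that repeat a pose let the fingers close. It gives the time, the measured TCP pose, the force, the opening and the grip force at its end, in the units of the state.
- bot.read_state(): the state, without advancing time (a new reading comes with each control period).
- bot.get_image(name): name is "scene" or "top" or "wrist"; returns the picture (420x560x3 uint8, red, green, blue); there is no depth.
- bot.calibration(name): a dict with "K" (3x3 intrinsics, pixels), "pose" (4x4, takes a point from camera to world coordinates). Camera axes: x right, y down, z forward; pixel columns grow to the right and rows downward; lengths in m; the calibration is good to about 2 mm. A picture is of the moment at which its call begins: read the wrist's pose just before it. calibration takes no time and is no camera call; for the wrist camera it gives the pose at the moment of the call.
- bot.job_done(): hands the job in; it is judged then, once.
The state is a dict: "time_s": time; "qpos": joint angles; "joint_vel": joint speeds; "effort": joint torques, N m; "tool_pos": TCP position; "tcp_rot": TCP orientation; "wrist_force": force on the tool from outside, world axes, zero at the start; "torque": the same for the moment, N m; "opening": finger opening in m; "finger_force": force on a finger pad.
Only numpy, scipy, OpenCV 4.12 (cv2) and the standard library are available. Lean on these libraries where they do the work, as an engineer would, in place of code of your own. Each camera call takes 0.05 s, during which the arm holds its last target. There are 200 camera calls.

## Working session

There is one attempt and no reset: what is moved stays moved. The work goes in short steps, Python scripts to look and compute and a shell command to move; the robot and the scene stay as the last step left them, time stands still between calls to the robot, and variables do not carry over. Pictures are saved under pics/ and viewed, at most 14 in all, crops included, and the job is handed in when it is done.

```bash
mkdir -p pics; python3 - <<'E'
from workcell import bot
import cv2,numpy as np
s=bot.read_state();print({k:np.round(v,3).tolist() for k,v in s.items()})
for n in("scene","top"):
    c=bot.calibration(n);print(n,np.round(c["K"],1).tolist(),np.round(c["pose"],4).tolist())
    cv2.imwrite(f"pics/{n}0.png",bot.get_image(n)[:,:,::-1])
E
```

```text
{'time_s': 0.0, 'qpos': [1.216, 0.125, 1.652, 0.0, 1.367, -0.083], 'joint_vel': [-0.0, 0.001, -0.0, 0.0, 0.0, -0.001], 'effort': [-0.001, -42.362, -36.545, -0.0, 0.007, 0.0], 'tool_pos': [0.174, 0.626, 0.23], 'tcp_rot': [-3.139, -0.0, 2.87], 'wrist_force': [0.019, 0.448, 0.299], 'torque': [0.004, -0.031, 0.071], 'finger_force': 0.0, 'opening': 0.086}
scene [[443.3, 0.0, 286.5], [0.0, 443.3, 212.3], [0.0, 0.0, 1.0]] [[-0.5994, 0.5896, -0.5414, 1.3778], [0.8004, 0.4456, -0.401, 0.6561], [0.0049, -0.6737, -0.739, 1.1786], [0.0, 0.0, 0.0, 1.0]]
top [[399.6, 0.0, 280.9], [0.0, 399.6, 211.6], [0.0, 0.0, 1.0]] [[0.0045, -0.9826, 0.1855, 0.375], [-0.9999, -0.0071, -0.0132, 0.0849], [0.0143, -0.1854, -0.9826, 1.2142], [0.0, 0.0, 0.0, 1.0]]
```

View pics/scene0.png

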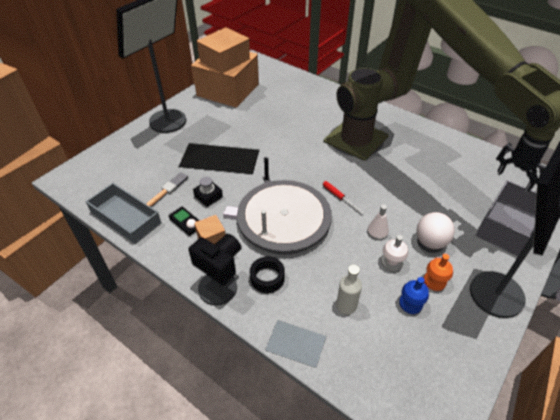

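View pics/top0.png

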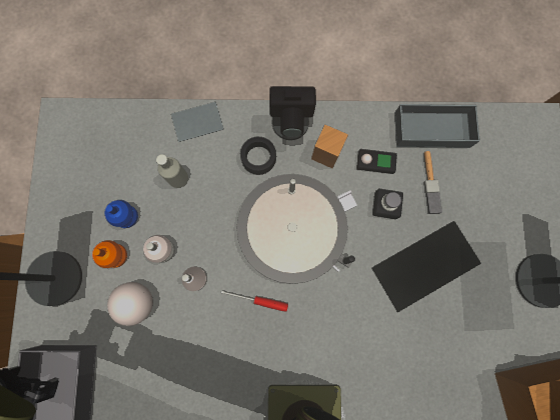

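The two views show white lamps: a cone at top px (194,279) and a dome or drum at (158,248). Blue and orange look-alikes are at (121,213) and (109,254), and a plain white sphere is at (130,303). The crank is at (292,185), the post at (348,260), the bracket at (347,201), the plunger at (391,203) and the mat at (427,267). I'll zoom in to confirm.

```bash
cat > h.py <<'E'
from workcell import bot
import cv2,numpy as np
from scipy.spatial.transform import Rotation as R
def ray(n,u,v):
    c=bot.calibration(n);K=c["K"];P=np.array(c["pose"])
    d=P[:3,:3]@np.linalg.solve(K,[u,v,1.]);return P[:3,3],d/np.linalg.norm(d)
def onz(n,u,v,z):
    o,d=ray(n,u,v);return o+d*(z-o[2])/d[2]
def tri(*obs):
    A=0;b=0
    for n,u,v in obs:
        o,d=ray(n,u,v);M=np.eye(3)-np.outer(d,d);A=A+M;b=b+M@o
    return np.linalg.solve(A,b)
def proj(n,p):
    c=bot.calibration(n);P=np.array(c["pose"]);q=P[:3,:3].T@(np.array(p)-P[:3,3]);q=np.array(c["K"])@q;return q[:2]/q[2]
def shift(p,yaw=None):
    "cm in tool axes to bring TCP to p (and turn about tool z)"
    s=bot.read_state();r=R.from_euler('xyz',s['tcp_rot'])
    print('tcp',np.round(s['tool_pos'],4),'rot',np.round(s['tcp_rot'],3),'shift cm',np.round(r.inv().apply(np.array(p)-s['tool_pos'])*100,2))
    if yaw is not None: print('rotvec',np.round((r.inv()*R.from_euler('xyz',[np.pi,0,yaw])).as_rotvec(),3))
E
python3 - <<'E'
import cv2,numpy as np
s=cv2.imread('pics/scene0.png');t=cv2.imread('pics/top0.png')
a=cv2.resize(s[190:320,330:470],None,fx=2.8,fy=2.8,interpolation=2)
b=cv2.resize(t[190:330,80:220],None,fx=2.8,fy=2.6,interpolation=2)
c=cv2.resize(t[170:290,230:410],None,fx=2.17,fy=2,interpolation=2)
d=cv2.resize(s[150:250,180:340],None,fx=2.45,fy=2.36,interpolation=2)
print(a.shape,b.shape,c.shape,d.shape)
H=max(a.shape[0],b.shape[0]);f=lambda i,H,W:cv2.copyMakeBorder(i,0,H-i.shape[0],0,W-i.shape[1],0)
cv2.imwrite('pics/z1.png',np.vstack([np.hstack([f(a,364,392),f(b,364,392)]),np.hstack([f(c,236,392),f(d,240,392)[:236]])]))
E
```

```text
(364, 392, 3) (364, 392, 3) (240, 391, 3) (236, 392, 3)Traceback (most recent call last):
  File "<stdin>", line 9, in <module>
  File "<stdin>", line 8, in <lambda>
cv2.error: OpenCV(4.12.0) /io/opencv/modules/core/src/copy.cpp:1160: error: (-215:Assertion failed) top >= 0 && bottom >= 0 && left >= 0 && right >= 0 && _src.dims() <= 2 in function 'copyMakeBorder'
```

```bash
python3 - <<'E'
import cv2,numpy as np
s=cv2.imread('pics/scene0.png');t=cv2.imread('pics/top0.png')
z=lambda i,x,y,w,h:cv2.resize(i[y:y+h,x:x+w],(390,int(h*390/w)),interpolation=2)
g=[z(s,340,190,130,104),z(t,80,190,130,104),z(t,230,170,180,120),z(s,180,150,180,120)]
m=max(i.shape[0] for i in g)
cv2.imwrite('pics/z1.png',np.vstack([np.hstack(g[:2]),np.hstack(g[2:])]))
E
```

```text
(no output)
```

View pics/z1.png

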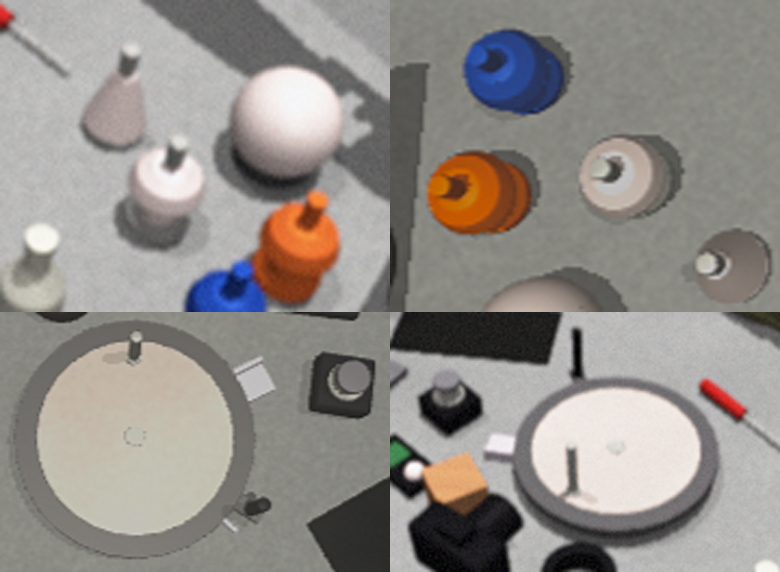

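Confirmed: one dome and one cone, no drum. Finial tops are at cone scene (383,206)/top (185,278) and dome scene (399,237)/top (151,246). Next I'll convert these to positions.

```bash
python3 - <<'E'
from h import *
for n,a,b,z in[("cone",(185.3,278),(383.3,206),.132),("dome",(150.7,246.3),(399.3,237.3),.132),("post",(350.9,258.6),(266.3,158.3),.14),("crank",(292.3,182),(264,212.3),.15),("plunger",(391.5,199),(206.3,180.5),.085)]:
    print(n,np.round(tri(("top",*a),("scene",*b)),4),np.round(onz("top",*a,z),4),np.round(onz("scene",*b,z),4))
c=onz("top",292.3,227.2,.045);print("disc",c,onz("scene",284.5,211.5,.045))
for q in[(372,267),(457,222),(481,263),(398,311)]:print("mat",onz("top",*q,.006)[:2].round(4))
print("mark pad",onz("top",347,201,.02)[:2])
# disc ellipse fit
t=cv2.imread('pics/top0.png');
hsv=cv2.cvtColor(t,cv2.COLOR_BGR2HSV);m=cv2.inRange(t,(150,150,150),(255,255,255));
cs,_=cv2.findContours(m,0,1);k=max((k for k in cs if cv2.pointPolygonTest(k,(300,240),False)>=0),key=cv2.contourArea)
e=cv2.fitEllipse(cv2.convexHull(k));print(e)
print(onz("top",*e[0],.045))
shift([0,0,0],np.pi/2)
E
```

```text
cone [0.3983 0.323  0.1313] [0.3977 0.324  0.132 ] [0.3999 0.3221 0.132 ]
dome [0.4821 0.4228 0.1268] [0.4816 0.4212 0.132 ] [0.4866 0.4239 0.132 ]
post [ 0.4517 -0.1193  0.1402] [ 0.451  -0.1181  0.14  ] [ 0.4519 -0.1209  0.14  ]
crank [0.6616 0.0384 0.1428] [0.6591 0.0395 0.15  ] [0.6669 0.0418 0.15  ]
plunger [ 0.6282 -0.2523  0.0884] [ 0.6279 -0.2516  0.085 ] [ 0.6264 -0.2573  0.085 ]
disc [0.54920099 0.03509837 0.045     ] [0.54859731 0.03340709 0.045     ]
mat [ 0.4356 -0.2063]
mat [ 0.5746 -0.4744]
mat [ 0.4494 -0.5377]
mat [ 0.3072 -0.2784]
mark pad [ 0.63514011 -0.13371815]
((291.81292724609375, 227.8456573486328), (88.8260498046875, 89.96163940429688), 111.30966186523438)
[0.54726318 0.03654049 0.045     ]
tcp [0.1743 0.6256 0.2302] rot [-3.14 -0.    2.87] shift cm [-1.000e-02 -6.490e+01  2.314e+01]
rotvec [-2.000e-03  1.000e-03  1.299e+00]
```

```bash
python3 -m handwheel '[[[-29.7,-23.2,2],[0,0,1.299],1],[[-29.7,-23.2,2],[0,0,1.299],1],[[-29.7,-23.2,2],[0,0,1.299],1],[[-29.7,-23.2,2],[0,0,1.299],1],[[-29.7,-23.2,2],[0,0,1.299],1],[[-29.7,-23.2,2],[0,0,1.299],1],[[-29.7,-23.2,2],[0,0,1.299],1],[[-29.7,-23.2,2],[0,0,1.299],1],[[-29.7,-23.2,2],[0,0,1.299],1],[[-29.7,-23.2,2],[0,0,1.299],1],[[-29.7,-23.2,2],[0,0,1.299],1]]' 40
python3 - <<'E'
from h import *
cv2.imwrite('pics/w1.png',np.hstack([bot.get_image(n)[:,:,::-1] for n in("wrist","top")])[:, :])
i=cv2.imread('pics/w1.png');cv2.imwrite('pics/w1.png',cv2.resize(i,(800,300)))
shift([.398,.323,.099],np.pi/2)
E
```

```text
time_s: 1.2
tool_pos: [0.3981, 0.3229, 0.211]
tcp_rot: [-3.141, 0.0, 1.573]
wrist_force: [0.2, 1.3, -0.2]
opening: 0.0852
finger_force: 0.0
tcp [0.3979 0.3233 0.2112] rot [-3.141  0.     1.573] shift cm [-3.000e-02  1.000e-02  1.122e+01]
rotvec [-0.     0.     0.003]
```

View pics/w1.png

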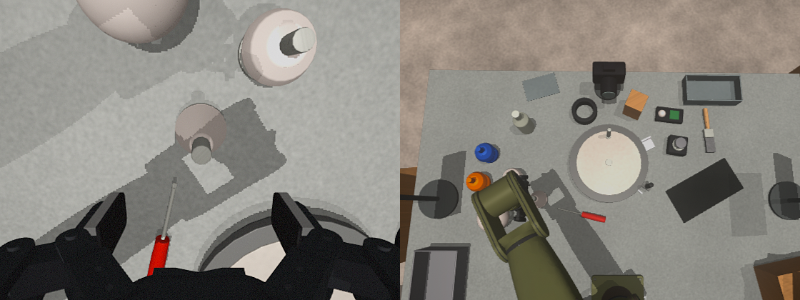

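The wrist view shows the cone's finial top at about (203,150) and the dome's at (303,40) in the half-size picture. I'll cross-check both.

```bash
python3 - <<'E'
from h import *
k=560/400
for q in[(203,152),(303,40)]:print(onz("wrist",q[0]*k,q[1]*k,.132).round(4))
print(proj("wrist",[.398,.323,.132])/k)
E
```

```text
[0.4018 0.3277 0.132 ]
[0.4834 0.4245 0.132 ]
[198.93237817 156.71588424]
```

```bash
python3 -m handwheel '[[[0.2,0.2,4],[0,0,0],1],[[0.2,0.2,8],[0,0,0],1],[[0.2,0.2,11],[0,0,0],1],[[0.2,0.2,11],[0,0,0],1],[[0.2,0.2,11],[0,0,0],0],[[0.2,0.2,11],[0,0,0],0],[[0.2,0.2,11],[0,0,0],0],[[0.2,0.2,11],[0,0,0],0],[[0.2,0.2,11],[0,0,0],0],[[0.2,0.2,11],[0,0,0],0]]' 40
```

```text
time_s: 2.3
tool_pos: [0.4008, 0.3254, 0.1028]
tcp_rot: [3.14, -0.001, 1.571]
wrist_force: [-1.6, -0.2, 5.6]
opening: 0.019
finger_force: 39.0
```

```bash
python3 -m handwheel '[[[0,0,-4],[0,0,0],0],[[0,0,-8],[0,0,0],0],[[-4,1.6,-9],[0,0,0],0],[[-8.5,3.5,-9],[0,0,0],0],[[-13,5.3,-9],[0,0,0],0],[[-17.5,7.1,-9],[0,0,0],0],[[-22,9,-9],[0,0,0],0],[[-26.5,10.8,-9],[0,0,0],0],[[-31,12.6,-9],[0,0,0],0],[[-34.5,14.1,-9],[0,0,0],0],[[-36.8,15,-9],[0,0,0],0],[[-36.8,15,-9],[0,0,0],0]]' && python3 -m handwheel '[[[0,0,2],[0,0,0],0],[[0,0,3.6],[0,0,0],0],[[0,0,4.3],[0,0,0],0],[[0,0,4.5],[0,0,0],0],[[0,0,4.5],[0,0,0],0],[[0,0,4.5],[0,0,0],0]]'
```

```text
time_s: 3.5
tool_pos: [0.5506, -0.0461, 0.1903]
tcp_rot: [-3.14, 0.001, 1.567]
wrist_force: [0.7, 1.8, -3.1]
opening: 0.0185
finger_force: 40.0
time_s: 4.1
tool_pos: [0.5513, -0.0421, 0.1486]
tcp_rot: [3.139, -0.0, 1.572]
wrist_force: [-2.1, 2.2, 6.3]
opening: 0.0188
finger_force: 41.2
```

```bash
python3 -m handwheel '[[[0,0,0],[0,0,0],1],[[0,0,0],[0,0,0],1],[[0,0,0],[0,0,0],1],[[0,0,0],[0,0,0],1],[[0,0,-3],[0,0,0],1],[[0,0,-7],[0,0,0],1],[[5,-0.7,-8],[0,0,0],1],[[10,-1.5,-8],[0,0,0],1],[[15,-2.2,-8],[0,0,0],1],[[20,-3,-8],[0,0,0],1]]' && python3 -m handwheel '[[[5,-0.7,0],[0,0,0],1],[[10,-1.5,0],[0,0,0],1],[[15,-2.2,0],[0,0,0],1],[[20,-3,0],[0,0,0],1],[[24,-3.6,0],[0,0,0],1],[[26.6,-3.9,0],[0,0,0],1],[[26.6,-3.9,0],[0,0,0],1],[[26.6,-3.9,0],[0,0,0],1]]'
python3 - <<'E'
from h import *
cv2.imwrite('pics/w2.png',np.hstack([cv2.resize(bot.get_image(n)[:,:,::-1],(400,300)) for n in("wrist","scene")]))
shift([.4825,.4235,.101],np.pi/2)
np.save('cal.npy',bot.calibration("wrist")["pose"])
E
```

```text
time_s: 5.1
tool_pos: [0.5204, 0.1553, 0.2265]
tcp_rot: [3.141, -0.0, 1.57]
wrist_force: [0.6, -0.3, -0.3]
opening: 0.085
finger_force: 0.0
time_s: 5.9
tool_pos: [0.4816, 0.4198, 0.2257]
tcp_rot: [-3.141, 0.001, 1.572]
wrist_force: [-0.5, -0.8, 0.6]
opening: 0.0855
finger_force: 0.0
tcp [0.482  0.4187 0.226 ] rot [-3.141e+00  1.000e-03  1.570e+00] shift cm [ 0.48  0.05 12.5 ]
rotvec [-0.     0.001 -0.001]
```

View pics/w2.png

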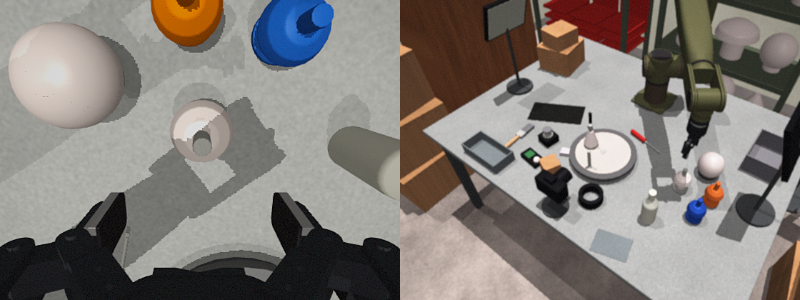

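The cone stands upright on the turntable (half-size scene px (591,140)). The dome's finial is at about (202,146) in the wrist view.

```bash
python3 - <<'E'
from h import *
k=560/400
print(onz("wrist",202*k,147*k,.132).round(4), proj("wrist",[.4825,.4235,.132])/k)
E
python3 -m handwheel '[[[0.4,0,4],[0,0,0],1],[[0.4,0,8],[0,0,0],1],[[0.4,0,11.5],[0,0,0],1],[[0.4,0,12.4],[0,0,0],1],[[0.4,0,12.4],[0,0,0],1],[[0.4,0,12.4],[0,0,0],0],[[0.4,0,12.4],[0,0,0],0],[[0.4,0,12.4],[0,0,0],0],[[0.4,0,12.4],[0,0,0],0],[[0.4,0,12.4],[0,0,0],0],[[0.4,0,12.4],[0,0,0],0]]' 40
```

```text
[0.4852 0.4236 0.132 ] [199.31273962 147.13557515]
time_s: 7.1
tool_pos: [0.4827, 0.4242, 0.1034]
tcp_rot: [3.139, -0.001, 1.571]
wrist_force: [1.6, -0.4, 2.0]
opening: 0.0188
finger_force: 39.7
```

```bash
python3 -m handwheel '[[[0,0,-4],[0,0,0],0],[[0,0,-8],[0,0,0],0],[[-4,0.8,-9],[0,0,0],0],[[-8.5,1.7,-9],[0,0,0],0],[[-13,2.6,-9],[0,0,0],0],[[-17.5,3.5,-9],[0,0,0],0],[[-22,4.4,-9],[0,0,0],0],[[-26,5.2,-9],[0,0,0],0],[[-29,5.8,-9],[0,0,0],0],[[-31.1,6.2,-9],[0,0,0],0],[[-31.1,6.2,-9],[0,0,0],0]]' && python3 -m handwheel '[[[0,0,2],[0,0,0],0],[[0,0,3.6],[0,0,0],0],[[0,0,4.3],[0,0,0],0],[[0,0,4.5],[0,0,0],0],[[0,0,4.5],[0,0,0],0],[[0,0,4.5],[0,0,0],0]]'
```

```text
time_s: 8.2
tool_pos: [0.5433, 0.1104, 0.191]
tcp_rot: [-3.139, 0.001, 1.567]
wrist_force: [-0.1, -0.3, -3.4]
opening: 0.0184
finger_force: 39.5
time_s: 8.8
tool_pos: [0.5435, 0.1137, 0.1483]
tcp_rot: [-3.141, -0.001, 1.572]
wrist_force: [-3.2, 2.0, 5.6]
opening: 0.0187
finger_force: 40.4
```

```bash
python3 -m handwheel '[[[0,0,0],[0,0,0],1],[[0,0,0],[0,0,0],1],[[0,0,0],[0,0,0],1],[[0,0,0],[0,0,0],1],[[0,0,-3],[0,0,0],1],[[0,0,-7],[0,0,0],1],[[0,0,-9],[0,0,0],1],[[-3,0,-9],[0,0,0],1],[[-7,0,-9],[0,0,0],1],[[-7.5,0,-9],[0,0,0],1],[[-7.5,0,-9],[0,0,0],1]]'
python3 - <<'E'
from h import *
print(tri(("top",292,128),("scene",236,243)),tri(("top",316,88),("scene",190,245)))
cv2.imwrite('pics/w3.png',np.hstack([cv2.resize(bot.get_image(n)[:,:,::-1],(400,300)) for n in("wrist","scene")]))
shift([.661,.039,.106],np.pi/2)
E
```

```text
time_s: 9.9
tool_pos: [0.5438, 0.037, 0.2371]
tcp_rot: [-3.141, -0.0, 1.569]
wrist_force: [0.4, 0.3, 0.5]
opening: 0.0853
finger_force: 0.0
[0.81356096 0.0455081  0.14824786] [ 0.91789614 -0.02410533  0.18928554]
tcp [0.5438 0.0382 0.2371] rot [-3.141e+00 -1.000e-03  1.571e+00] shift cm [ 0.07 11.73 13.1 ]
rotvec [-0.    -0.001 -0.   ]
```

View pics/w3.png

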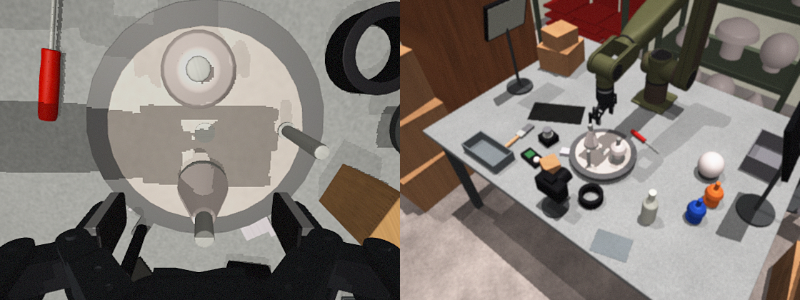

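```bash
python3 - <<'E'
from h import *
k=560/400
p=onz("wrist",319*k,152*k,.15);print(p.round(4))
shift([p[0],p[1],.106])
print(onz("wrist",204*k,131*k,.045),"cone",onz("wrist",204*k,239*k,.177),"dome",onz("wrist",200*k,69*k,.177))
E
```

```text
[0.6602 0.0403 0.15  ]
tcp [0.5438 0.0382 0.2371] rot [-3.141e+00 -1.000e-03  1.571e+00] shift cm [ 0.2  11.64 13.1 ]
[0.55081002 0.0383687  0.045     ] cone [ 0.54877129 -0.03846394  0.177     ] dome [0.54462717 0.11590892 0.177     ]
```

```bash
python3 -m handwheel '[[[0.2,5,0],[0,0,0],1],[[0.2,10,0],[0,0,0],1],[[0.2,11.7,3],[0,0,0],1],[[0.2,11.7,7],[0,0,0],1],[[0.2,11.7,11],[0,0,0],1],[[0.2,11.7,13],[0,0,0],1],[[0.2,11.7,13],[0,0,0],0],[[0.2,11.7,13],[0,0,0],0],[[0.2,11.7,13],[0,0,0],0],[[0.2,11.7,13],[0,0,0],0],[[0.2,11.7,13],[0,0,0],0],[[0.2,11.7,13],[0,0,0],0]]' 40
python3 - <<'E'
import numpy as np
from workcell import bot
c=np.array([.549,.037]);p=bot.read_state()['tool_pos'];print(p)
a0=np.arctan2(p[1]-c[1],p[0]-c[0]);r=np.hypot(*(p[:2]-c));print(a0,r)
for a in np.arange(a0,1.65,.1):print(np.round(100*np.array([.112*(np.sin(a)-np.sin(a0)),.112*(np.cos(a)-np.cos(a0))]),1).tolist(),end=' ')
E
```

```text
time_s: 11.2
tool_pos: [0.664, 0.0399, 0.11]
tcp_rot: [3.133, -0.0, 1.571]
wrist_force: [8.1, 2.1, -1.2]
opening: 0.0152
finger_force: 39.5
[0.66402762 0.03989668 0.10997923]
0.025177142035919545 0.1150640820456674
[0.0, 0.0] [1.1, -0.1] [2.2, -0.3] [3.3, -0.6] [4.3, -1.0] [5.3, -1.5] [6.3, -2.1] [7.1, -2.8] [7.9, -3.6] [8.7, -4.5] [9.3, -5.4] [9.8, -6.4] [10.3, -7.4] [10.6, -8.5] [10.8, -9.6] [10.9, -10.7] [10.9, -11.8]
```

```bash
python3 -m handwheel '[[[0.5,0.3,0],[0,0,0],0],[[1.1,0.2,0],[0,0,0],0],[[1.7,0.1,0],[0,0,0],0],[[2.4,0,0],[0,0,0],0],[[3.3,-0.3,0],[0,0,0],0],[[4.3,-0.7,0],[0,0,0],0],[[5.3,-1.2,0],[0,0,0],0],[[6.3,-1.8,0],[0,0,0],0],[[7.1,-2.5,0],[0,0,0],0],[[7.9,-3.3,0],[0,0,0],0],[[8.4,-3.9,0],[0,0,0],0],[[8.7,-4.2,0],[0,0,0],0]]'
```

```text
time_s: 12.4
tool_pos: [0.6227, 0.1303, 0.1099]
tcp_rot: [3.13, -0.006, 1.572]
wrist_force: [12.9, 8.3, -3.5]
opening: 0.0154
finger_force: 40.1
```

```bash
python3 -m handwheel '[[[0.5,-0.4,0],[0,0,0],0],[[1.0,-1.0,0],[0,0,0],0],[[1.5,-2,0],[0,0,0],0],[[1.9,-3.1,0],[0,0,0],0],[[2.2,-4.2,0],[0,0,0],0],[[2.4,-5.2,0],[0,0,0],0],[[2.5,-5.9,0],[0,0,0],0],[[2.5,-6.5,0],[0,0,0],0],[[2.5,-7.0,0],[0,0,0],0],[[2.5,-7.5,0],[0,0,0],0],[[2.5,-7.5,0],[0,0,0],0]]'
```

```text
time_s: 13.5
tool_pos: [0.546, 0.1606, 0.1101]
tcp_rot: [3.133, -0.018, 1.571]
wrist_force: [5.6, 31.2, -2.0]
opening: 0.013
finger_force: 42.2
```

```bash
python3 -m handwheel '[[[0,0,0],[0,0,0],0.6],[[0,0,0],[0,0,0],0.6],[[0,0,0],[0,0,0],0.6],[[0,0,-4],[0,0,0],0.6],[[0,0,-9],[0,0,0],0.6],[[0,0,-12],[0,0,0],0.6],[[0,0,-12],[0,0,0],0.6]]'
python3 - <<'E'
from h import *
cv2.imwrite('pics/w4.png',np.hstack([cv2.resize(bot.get_image(n)[:,:,::-1],(400,300)) for n in("wrist","scene")]))
E
```

```text
time_s: 14.2
tool_pos: [0.5468, 0.1517, 0.2341]
tcp_rot: [3.131, -0.002, 1.57]
wrist_force: [0.8, -1.1, -0.2]
opening: 0.0515
finger_force: 0.0
```

View pics/w4.png

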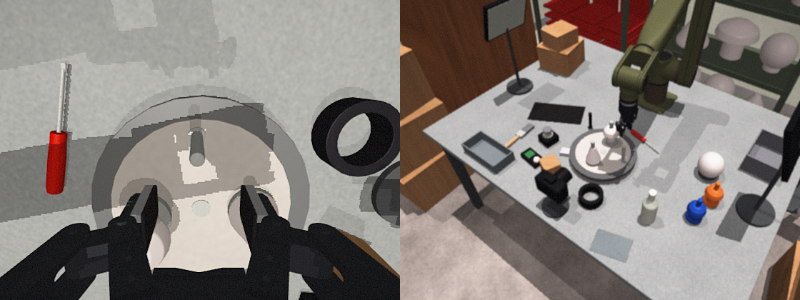

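```bash
python3 - <<'E'
from h import *
k=560/400
c=onz("wrist",201*k,209*k,.045);b=onz("wrist",196.5*k,134*k,.047);t=onz("wrist",197*k,159*k,.15)
print(c,b,t,np.arctan2(t[1]-c[1],t[0]-c[0]),np.arctan2(b[1]-c[1],b[0]-c[0]))
E
```

```text
[0.54746786 0.03597953 0.045     ] [0.54116454 0.14969695 0.047     ] [0.54246754 0.14916588 0.15      ] 1.6149454379436945 1.6261693649543572
```

```bash
python3 -m handwheel '[[[-0.4,3.7,0],[0,0,0],0],[[-0.4,3.7,0],[0,0,0],0],[[-0.4,3.7,0],[0,0,0],0],[[-0.4,3.7,4],[0,0,0],0],[[-0.4,3.7,8],[0,0,0],0],[[-0.4,3.7,12],[0,0,0],0],[[-0.4,3.2,12.5],[0,0,0],0],[[-0.4,2.7,12.5],[0,0,0],0],[[-0.4,2.2,12.5],[0,0,0],0],[[-0.4,1.8,12.5],[0,0,0],0]]';python3 -m handwheel '[[[0,-0.3,0],[0,0,0],0],[[0,-0.6,0],[0,0,0],0],[[0,-0.6,0],[0,0,0],0]]'
```

```text
time_s: 15.3
tool_pos: [0.5715, 0.1484, 0.1098]
tcp_rot: [3.115, -0.003, 1.571]
wrist_force: [22.9, 0.6, 9.8]
opening: 0.0001
finger_force: 10.4
time_s: 15.6
tool_pos: [0.5684, 0.1485, 0.1119]
tcp_rot: [3.107, -0.003, 1.571]
wrist_force: [27.8, -0.2, 8.9]
opening: 0.0
finger_force: 23.5
```

```bash
python3 -m handwheel '[[[0,2,0],[0,0,0],0],[[0,3,-1],[0,0,0],0],[[0,3,-5],[0,0,0],0],[[0,3,-10],[0,0,0],1],[[-2,1,-13],[0,0,0],1],[[-6,-2,-13],[0,0,0],1],[[-10,-5,-13],[0,0,0],1],[[-14,-8,-13],[0,0,0],1],[[-18,-10.5,-13],[0,0,0],1],[[-22,-10.8,-13],[0,0,0],1],[[-26.8,-10.8,-13],[0,0,0],1],[[-26.8,-10.8,-13],[0,0,0],1]]'
python3 - <<'E'
from h import *
cv2.imwrite('pics/w5.png',np.hstack([cv2.resize(bot.get_image(n)[:,:,::-1],(400,300)) for n in("wrist","top")]))
shift([.451,-.120,.101],np.pi/2)
E
```

```text
time_s: 16.8
tool_pos: [0.4461, -0.1239, 0.2313]
tcp_rot: [-3.14, 0.001, 1.564]
wrist_force: [0.0, 0.1, 0.0]
opening: 0.0856
finger_force: 0.0
tcp [ 0.4467 -0.1205  0.2312] rot [-3.140e+00 -1.000e-03  1.568e+00] shift cm [ 0.04  0.46 13.02]
rotvec [-0.002 -0.001 -0.003]
```

View pics/w5.png

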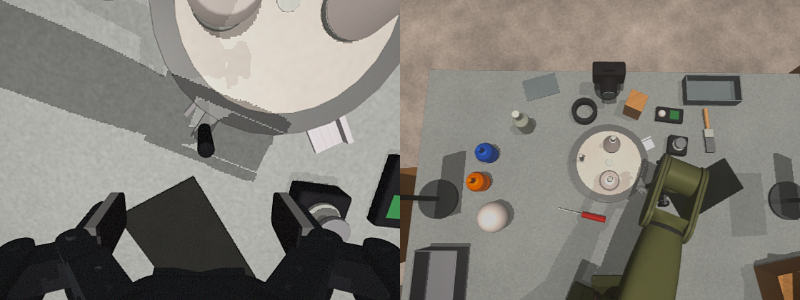

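```bash
python3 - <<'E'
from h import *
k=560/400
print(onz("wrist",206*k,151*k,.14),proj("wrist",[.451,-.12,.14])/k)
c=np.array([.5475,.036]);a0=-2.12
for a in np.arange(a0,-1.0,.08):
    d=.185*np.array([np.cos(a)-np.cos(a0),np.sin(a)-np.sin(a0)])*100;print(np.round([d[1],d[0]],1).tolist(),end=' ')
E
python3 -m handwheel '[[[0,0.5,4],[0,0,0],1],[[0,0.5,8],[0,0,0],1],[[0,0.5,12],[0,0,0],1],[[0,0.5,13],[0,0,0],1],[[0,0.5,13],[0,0,0],0],[[0,0.5,13],[0,0,0],0],[[0,0.5,13],[0,0,0],0],[[0,0.5,13],[0,0,0],0],[[0,0.5,13],[0,0,0],0],[[0,0.5,13],[0,0,0],0]]' 30
```

```text
[ 0.45359158 -0.11874036  0.14      ] [203.36605255 152.22526342]
[0.0, 0.0] [-0.7, 1.3] [-1.3, 2.6] [-1.8, 4.0] [-2.2, 5.5] [-2.5, 6.9] [-2.7, 8.4] [-2.7, 9.9] [-2.6, 11.3] [-2.5, 12.8] [-2.1, 14.2] [-1.7, 15.7] [-1.2, 17.0] [-0.5, 18.4] [0.2, 19.7] time_s: 17.9
tool_pos: [0.4538, -0.1208, 0.1041]
tcp_rot: [3.139, 0.001, 1.571]
wrist_force: [-1.8, 0.4, 5.6]
opening: 0.0172
finger_force: 29.4
```

```bash
python3 -m handwheel '[[[-0.3,0.6,0],[0,0,0],0],[[-0.7,1.3,0],[0,0,0],0],[[-1.3,2.6,0],[0,0,0],0],[[-1.8,4,0],[0,0,0],0],[[-2.2,5.5,0],[0,0,0],0],[[-2.5,6.9,0],[0,0,0],0],[[-2.7,8.4,0],[0,0,0],0],[[-2.7,9.4,0],[0,0,0],0],[[-2.7,9.9,0],[0,0,0],0],[[-2.7,9.9,0],[0,0,0],0]]'
```

```text
time_s: 18.9
tool_pos: [0.5531, -0.1493, 0.1038]
tcp_rot: [3.139, 0.004, 1.572]
wrist_force: [-1.5, -6.2, 3.8]
opening: 0.0172
finger_force: 30.0
```

```bash
python3 -m handwheel '[[[0,0.7,0],[0,0,0],0],[[0,1.5,0],[0,0,0],0],[[0.2,2.9,0],[0,0,0],0],[[0.6,4.3,0],[0,0,0],0],[[1,5.8,0],[0,0,0],0],[[1.4,6.8,0],[0,0,0],0],[[1.7,7.4,0],[0,0,0],0],[[1.8,7.9,0],[0,0,0],0],[[1.9,8.2,0],[0,0,0],0],[[1.9,8.2,0],[0,0,0],0]]'
```

```text
time_s: 19.9
tool_pos: [0.6349, -0.1279, 0.1036]
tcp_rot: [3.14, -0.0, 1.571]
wrist_force: [0.3, 0.5, 5.8]
opening: 0.0171
finger_force: 30.4
```

```bash
python3 -m handwheel '[[[0.2,0.4,0],[0,0,0],0],[[0.4,0.8,0],[0,0,0],0],[[0.5,1.1,0],[0,0,0],0],[[0.5,1.1,0],[0,0,0],0]]'
```

```text
time_s: 20.3
tool_pos: [0.6361, -0.1273, 0.1032]
tcp_rot: [-3.118, 0.006, 1.571]
wrist_force: [-38.6, -13.9, 24.6]
opening: 0.0166
finger_force: 40.6
```

```bash
python3 -m handwheel '[[[-0.4,-0.9,0],[0,0,0],0],[[-0.4,-0.9,0],[0,0,0],1],[[-0.4,-0.9,0],[0,0,0],1],[[-0.4,-0.9,0],[0,0,0],1],[[-0.4,-0.9,-4],[0,0,0],1],[[-0.4,-0.9,-9],[0,0,0],1],[[-4,-1.5,-10],[0,0,0],0],[[-9,-1.8,-10],[0,0,0],0],[[-12.9,-1.8,-8],[0,0,0],0],[[-12.9,-1.8,-8],[0,0,0],0],[[-12.9,-1.8,-8],[0,0,0],0]]'
python3 - <<'E'
from h import *
cv2.imwrite('pics/w6.png',np.hstack([cv2.resize(bot.get_image(n)[:,:,::-1],(400,300)) for n in("wrist","scene")]))
shift([.628,-.252,.085],np.pi/2)
E
```

```text
time_s: 21.4
tool_pos: [0.6265, -0.2523, 0.1807]
tcp_rot: [-3.14, -0.002, 1.57]
wrist_force: [0.5, 0.2, 0.3]
opening: 0.012
finger_force: 0.0
tcp [ 0.6273 -0.2512  0.1822] rot [ 3.142e+00 -1.000e-03  1.572e+00] shift cm [-0.08  0.07  9.72]
rotvec [ 0.    -0.001  0.001]
```

View pics/w6.png

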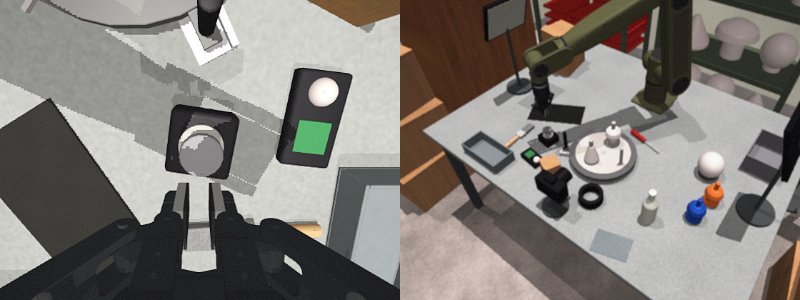

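The post is now over the bracket, both lamps stand on the disc, and the plunger head is at (201,155) in the wrist view.

```bash
python3 - <<'E'
from h import *
k=560/400
print(onz("wrist",201*k,156*k,.085))
E
python3 -m handwheel '[[[0,0.1,4],[0,0,0],0],[[0,0.1,8],[0,0,0],0],[[0,0.1,9.3],[0,0,0],0],[[0,0.1,10],[0,0,0],0],[[0,0.1,10.5],[0,0,0],0],[[0,0.1,11],[0,0,0],0],[[0,0.1,11.4],[0,0,0],0],[[0,0.1,11.8],[0,0,0],0],[[0,0.1,11.8],[0,0,0],0]]'
```

```text
[ 0.629527 -0.2566    0.085   ]
time_s: 22.4
tool_pos: [0.6297, -0.2523, 0.0728]
tcp_rot: [3.139, 0.0, 1.571]
wrist_force: [-14.9, 8.4, 24.6]
opening: 0.0001
finger_force: 13.3
```

```bash
python3 -m handwheel '[[[0,0,0.3],[0,0,0],0],[[0,0,0.3],[0,0,0],0],[[0,0,0.3],[0,0,0],0]]'; python3 -m handwheel '[[[0,0,-4],[0,0,0],0],[[0,0,-9],[0,0,0],0],[[0,0,-14],[0,0,0],1],[[0,0,-16],[0,0,0],1],[[0,0,-16],[0,0,0],1]]'
python3 - <<'E'
from h import *
for n in("top","scene"):cv2.imwrite(f'pics/{n}7.png',bot.get_image(n)[:,:,::-1])
z=lambda i,x,y,w,h:cv2.resize(i[y:y+h,x:x+w],(400,int(h*400/w)),interpolation=2)
cv2.imwrite('pics/w7.png',np.hstack([z(cv2.imread('pics/top7.png'),210,150,200,150),z(cv2.imread('pics/scene7.png'),180,140,200,150)]))
shift([0,0,0])
E
```

```text
time_s: 22.7
tool_pos: [0.6299, -0.2524, 0.0726]
tcp_rot: [3.139, 0.001, 1.571]
wrist_force: [-19.2, 10.5, 37.2]
opening: -0.0001
finger_force: 18.7
time_s: 23.2
tool_pos: [0.6312, -0.2539, 0.23]
tcp_rot: [3.129, 0.007, 1.571]
wrist_force: [0.3, 0.2, 0.2]
opening: 0.0434
finger_force: 0.0
tcp [ 0.6284 -0.2525  0.2227] rot [3.139e+00 1.000e-03 1.571e+00] shift cm [ 25.29 -62.9   22.06]
```

View pics/w7.png

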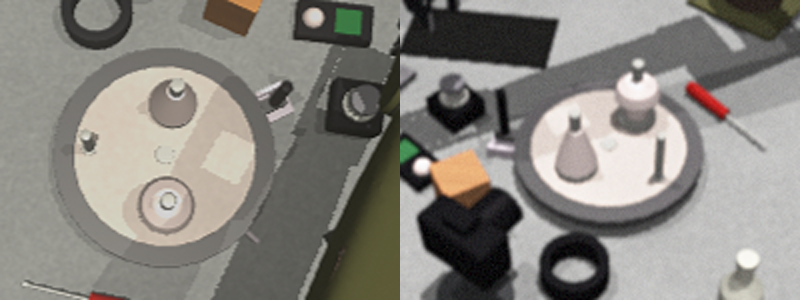

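```bash
python3 - <<'E'
from h import *
for n,a,b in[("cone",(299,193),(267,199.5)),("dome",(294,250),(299,173)),("pin",(254,219.5),None)]:
    print(n,tri(("top",*a),("scene",*b)).round(4) if b else'',onz("top",*a,.177 if b else .15).round(4))
    if n=="cone":
        p=onz("top",*a,.177);shift([p[0],p[1],.148])
E
```

```text
cone [0.6257 0.0216 0.1611] [0.6218 0.0228 0.177 ]
tcp [ 0.6284 -0.2525  0.2227] rot [3.139e+00 1.000e-03 1.571e+00] shift cm [27.54 -0.68  7.43]
dome [0.4706 0.0357 0.1696] [0.4698 0.0364 0.177 ]
pin  [0.5539 0.1429 0.15  ]
```

```bash
python3 -m handwheel '[[[5,0,-2],[0,0,0],1],[[10,0,-2],[0,0,0],1],[[15,-0.2,-2],[0,0,0],1],[[20,-0.4,-2],[0,0,0],1],[[24,-0.5,-2],[0,0,0],1],[[27.5,-0.7,-2],[0,0,0],1],[[27.5,-0.7,-2],[0,0,0],1],[[27.5,-0.7,-2],[0,0,0],1]]'
python3 - <<'E'
from h import *
cv2.imwrite('pics/w8.png',bot.get_image("wrist")[:,:,::-1])
np.save('cal.npy',bot.calibration("wrist")["pose"]);shift([.622,.023,.148])
E
```

```text
time_s: 24.1
tool_pos: [0.62, 0.0234, 0.239]
tcp_rot: [-3.138, 0.0, 1.573]
wrist_force: [0.4, -0.0, 0.1]
opening: 0.0856
finger_force: 0.0
tcp [0.6202 0.0225 0.2394] rot [-3.139  0.     1.571] shift cm [0.06 0.2  9.14]
```

View pics/w8.png

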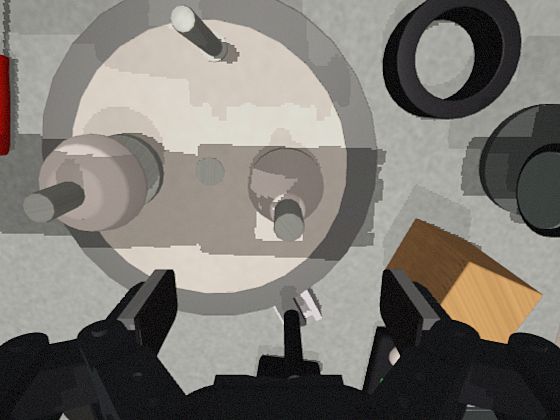

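Wrist view: cone finial top (289,225), dome finial top (42,205), pin base (222,52), disc centre (210,170).

```bash
python3 - <<'E'
from h import *
for q,z in[((289,225),.177),((42,205),.177),((183,19),.15),((222,53),.047),((210,170),.045)]:print(onz("wrist",*q,z).round(4))
p=onz("wrist",289,225,.177);shift([p[0],p[1],.148])
E
```

```text
[0.6267 0.024  0.177 ]
[0.4746 0.0367 0.177 ]
[0.5627 0.1451 0.15  ]
[0.5695 0.1404 0.047 ]
[0.5526 0.0352 0.045 ]
tcp [0.6202 0.0225 0.2394] rot [-3.139  0.     1.571] shift cm [0.15 0.67 9.14]
```

```bash
python3 - <<'E'
from h import *
t=cv2.imread('pics/top7.png')[165:290,230:350]
cv2.imwrite('pics/z8.png',cv2.resize(t,None,fx=4.7,fy=4.7,interpolation=2))
for a in(1.3,1.4,1.5,1.571):
    for c in((.5475,.036),(.551,.036)):
        p=[c[0]+.112*np.cos(a),c[1]+.112*np.sin(a)]
        print(a,c,'top',[((proj("top",[*p,z])-[230,165])*4.7).round(0).tolist() for z in(.045,.15)],'scene',[proj("scene",[*p,z]).round(1).tolist() for z in(.045,.15)])
E
```

```text
1.3 (0.5475, 0.036) top [[120.0, 247.0], [112.0, 216.0]] scene [[305.8, 231.4], [307.0, 210.0]]
1.3 (0.551, 0.036) top [[121.0, 241.0], [112.0, 210.0]] scene [[305.2, 232.0], [306.4, 210.7]]
1.4 (0.5475, 0.036) top [[116.0, 264.0], [107.0, 234.0]] scene [[308.3, 229.7], [309.6, 208.3]]
1.4 (0.551, 0.036) top [[116.0, 258.0], [107.0, 228.0]] scene [[307.7, 230.3], [309.0, 209.0]]
1.5 (0.5475, 0.036) top [[114.0, 281.0], [104.0, 253.0]] scene [[310.5, 227.9], [312.0, 206.5]]
1.5 (0.551, 0.036) top [[114.0, 276.0], [105.0, 247.0]] scene [[309.9, 228.5], [311.4, 207.1]]
1.571 (0.5475, 0.036) top [[113.0, 294.0], [104.0, 267.0]] scene [[311.9, 226.5], [313.5, 205.1]]
1.571 (0.551, 0.036) top [[113.0, 288.0], [104.0, 261.0]] scene [[311.3, 227.1], [312.8, 205.7]]
```

View pics/z8.png

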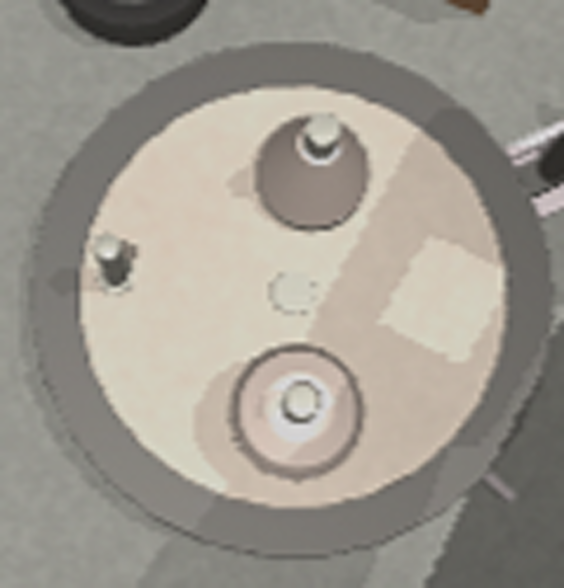

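The pin reads about 1.42–1.51 rad in all three views, so the disc is short of its stop. I'll push it again and compare images before and after.

```bash
python3 -m handwheel '[[[4,-1,0],[0,0,0],0],[[8,-2,0],[0,0,0],0],[[12.3,-2.6,0],[0,0,0],0],[[12.3,-2.6,0],[0,0,0],0],[[12.3,-2.6,4],[0,0,0],0],[[12.3,-2.6,8],[0,0,0],0],[[12.3,-2.6,12],[0,0,0],0],[[12.3,-2.6,13],[0,0,0],0],[[12.3,-2.6,13],[0,0,0],0]]';for i in 1 2 3 ; do :; done
python3 -m handwheel '[[[0,-0.4,0],[0,0,0],0],[[0,-0.8,0],[0,0,0],0],[[0,-0.8,0],[0,0,0],0]]'
python3 -m handwheel '[[[0,-0.4,0],[0,0,0],0],[[0,-0.8,0],[0,0,0],0],[[0,-0.8,0],[0,0,0],0]]'
```

```text
time_s: 25.05
tool_pos: [0.5945, 0.1439, 0.1099]
tcp_rot: [-3.139, 0.001, 1.569]
wrist_force: [1.0, -0.0, 1.2]
opening: 0.0001
finger_force: 0.0
time_s: 25.35
tool_pos: [0.5869, 0.1456, 0.1123]
tcp_rot: [3.14, -0.0, 1.571]
wrist_force: [0.6, -0.3, 0.0]
opening: 0.0
finger_force: 0.0
time_s: 25.65
tool_pos: [0.5787, 0.1461, 0.112]
tcp_rot: [3.141, -0.0, 1.571]
wrist_force: [0.8, 0.8, 2.0]
opening: -0.0005
finger_force: 0.8
```

```bash
python3 -m handwheel '[[[0,-0.3,0],[0,0,0],0],[[0,-0.6,0],[0,0,0],0],[[0,-0.6,0],[0,0,0],0]]'
python3 -m handwheel '[[[0,-0.3,0],[0,0,0],0],[[0,-0.6,0],[0,0,0],0],[[0,-0.6,0],[0,0,0],0]]'
```

```text
time_s: 25.95
tool_pos: [0.5727, 0.1461, 0.1118]
tcp_rot: [3.141, -0.0, 1.571]
wrist_force: [1.1, 1.7, 3.0]
opening: 0.0001
finger_force: 1.6
time_s: 26.25
tool_pos: [0.5679, 0.146, 0.112]
tcp_rot: [3.138, -0.001, 1.571]
wrist_force: [5.3, 4.3, 1.8]
opening: -0.0002
finger_force: 4.7
```

```bash
python3 -m handwheel '[[[0,-0.3,0],[0,0,0],0],[[0,-0.6,0],[0,0,0],0],[[0,-0.6,0],[0,0,0],0]]'
python3 - <<'E'
from h import *
cv2.imwrite('pics/t_a.png',bot.get_image("top")[:,:,::-1]);cv2.imwrite('pics/s_a.png',bot.get_image("scene")[:,:,::-1])
E
python3 -m handwheel '[[[0,0.5,0],[0,0,0],0],[[0,1,0],[0,0,0],0],[[0,2,0],[0,0,0],0],[[0,3,0],[0,0,0],0],[[0,3.5,0],[0,0,0],0],[[0,3.5,0],[0,0,0],0]]'
python3 - <<'E'
from h import *
cv2.imwrite('pics/t_b.png',bot.get_image("top")[:,:,::-1]);cv2.imwrite('pics/s_b.png',bot.get_image("scene")[:,:,::-1])
E
python3 -m handwheel '[[[0,0,-4],[0,0,0],0],[[0,0,-8],[0,0,0],0],[[0,0,-12],[0,0,0],0],[[0,0,-13],[0,0,0],0]]'
python3 - <<'E'
from h import *
cv2.imwrite('pics/t_c.png',bot.get_image("top")[:,:,::-1]);cv2.imwrite('pics/s_c.png',bot.get_image("scene")[:,:,::-1])
# pin tip track in scene by template from scene7
g=lambda n:cv2.cvtColor(cv2.imread(n),cv2.COLOR_BGR2GRAY)
T=g('pics/scene7.png')[201:233,303:316]
for n in('scene7','s_a','s_b','s_c'):
    r=cv2.matchTemplate(g(f'pics/{n}.png')[190:245,285:335],T,cv2.TM_CCOEFF_NORMED);_,v,_,l=cv2.minMaxLoc(r);print(n,v,l)
E
```

```text
time_s: 26.55
tool_pos: [0.5679, 0.146, 0.1124]
tcp_rot: [3.121, -0.002, 1.57]
wrist_force: [28.0, 5.2, -13.0]
opening: 0.0
finger_force: 15.4
time_s: 27.25
tool_pos: [0.5962, 0.1455, 0.1109]
tcp_rot: [-3.141, 0.0, 1.571]
wrist_force: [-0.3, -0.1, -0.6]
opening: -0.0001
finger_force: 0.0
time_s: 27.75
tool_pos: [0.598, 0.1462, 0.2479]
tcp_rot: [3.132, -0.001, 1.571]
wrist_force: [-0.2, -0.5, 0.3]
opening: 0.0
finger_force: 0.0
scene7 1.0 (18, 11)
s_a 0.563874363899231 (33, 5)
s_b 0.47797155380249023 (37, 15)
s_c 0.688384473323822 (21, 9)
```

```bash
python3 - <<'E'
from h import *
f=lambda i:cv2.cvtColor(i,cv2.COLOR_BGR2GRAY)
t7=f(cv2.resize(cv2.imread('pics/top7.png'),(400,300)));tc=f(cv2.resize(cv2.imread('pics/t_c.png'),(400,300)))
w5=f(cv2.imread('pics/w5.png')[:,400:]);
s7=f(cv2.resize(cv2.imread('pics/scene7.png'),(400,300)));sc=f(cv2.resize(cv2.imread('pics/s_c.png'),(400,300)));w6=f(cv2.imread('pics/w6.png')[:,400:])
def m(T,im,box):
    x,y,w,h=box;k=2;up=lambda i:cv2.resize(i,None,fx=4,fy=4,interpolation=2)
    r=cv2.matchTemplate(up(im[y-8:y+h+8,x-8:x+w+8]),up(T[y:y+h,x:x+w]),cv2.TM_CCOEFF_NORMED);_,v,_,l=cv2.minMaxLoc(r);return round(v,3),(np.array(l)-32)/4
print('top pin w5',m(t7,w5,(175,148,16,16)),'t_c',m(t7,tc,(175,148,16,16)))
print('scene pin w6',m(s7,w6,(214,143,12,24)),'s_c',m(s7,sc,(214,143,12,24)))
print('cone w6 vs s7',m(s7,w6,(182,138,20,28)))
print('top cone w5',m(t7,w5,(204,131,18,22)),'dome',m(t7,w5,(200,170,20,20)))
E
```

```text
top pin w5 (1.0, array([0., 0.])) t_c (0.503, array([ 3., -7.]))
scene pin w6 (0.999, array([0., 0.])) s_c (0.692, array([ 2., -1.]))
cone w6 vs s7 (0.989, array([0., 0.]))
top cone w5 (0.992, array([0., 0.])) dome (0.925, array([0., 0.]))
```

```bash
python3 -m handwheel '[[[-4,0.5,0],[0,0,0],1],[[-9,1.2,0],[0,0,0],1],[[-14,2,0],[0,0,0],1],[[-19,2.7,0],[0,0,0],1],[[-24,3.4,0],[0,0,0],1],[[-27.4,3.6,0],[0,0,0],1],[[-27.4,3.6,0],[0,0,0],1],[[-27.4,3.6,4],[0,0,0],1],[[-27.4,3.6,8],[0,0,0],1],[[-27.4,3.6,12],[0,0,0],1],[[-27.4,3.6,14.3],[0,0,0],1],[[-27.4,3.6,14.3],[0,0,0],1]]'
python3 -m handwheel '[[[0,0,0],[0,0,0],0],[[0,0,0],[0,0,0],0],[[0,0,0],[0,0,0],0],[[0,0,0],[0,0,0],0],[[0,0,0],[0,0,0],0],[[0,0,0],[0,0,0],0]]' 30
```

```text
time_s: 29.05
tool_pos: [0.6269, -0.126, 0.0907]
tcp_rot: [-3.129, -0.004, 1.571]
wrist_force: [-0.5, 0.0, -0.7]
opening: 0.0855
finger_force: 0.0
time_s: 29.65
tool_pos: [0.6328, -0.1286, 0.0999]
tcp_rot: [3.139, 0.001, 1.571]
wrist_force: [0.2, -0.3, 4.7]
opening: 0.0172
finger_force: 29.4
```

```bash
python3 -m handwheel '[[[-0.3,-0.5,0],[0,0,0],0],[[-0.5,-1,0],[0,0,0],0],[[-1,-2.3,0],[0,0,0],0],[[-1.4,-3.8,0],[0,0,0],0],[[-1.8,-5.2,0],[0,0,0],0],[[-2,-6.6,0],[0,0,0],0],[[-2,-8,0],[0,0,0],0],[[-2,-8,0],[0,0,0],0],[[-2,-6.6,0],[0,0,0],0],[[-1.8,-5.2,0],[0,0,0],0],[[-1.4,-3.8,0],[0,0,0],0],[[-1,-2.3,0],[0,0,0],0]]'
python3 -m handwheel '[[[0.5,1.3,0],[0,0,0],0],[[0.8,1.9,0],[0,0,0],0],[[1.1,2.6,0],[0,0,0],0],[[1.3,3.2,0],[0,0,0],0],[[1.4,3.6,0],[0,0,0],0],[[1.4,3.6,0],[0,0,0],0]]'
```

```text
time_s: 30.85
tool_pos: [0.6085, -0.14, 0.0996]
tcp_rot: [-3.141, 0.003, 1.572]
wrist_force: [-2.6, -5.6, 7.9]
opening: 0.0169
finger_force: 30.1
time_s: 31.45
tool_pos: [0.6361, -0.128, 0.0992]
tcp_rot: [-3.119, 0.005, 1.572]
wrist_force: [-34.6, -9.5, 25.6]
opening: 0.0174
finger_force: 39.5
```

```bash
python3 -m handwheel '[[[-0.3,-0.8,0],[0,0,0],0],[[-0.3,-0.8,0],[0,0,0],1],[[-0.3,-0.8,0],[0,0,0],1],[[-0.3,-0.8,0],[0,0,0],1],[[-0.3,-0.8,0],[0,0,0],1],[[-0.3,-0.8,-4],[0,0,0],1],[[-0.3,-0.8,-9],[0,0,0],1],[[-4,-1.5,-10],[0,0,0],0],[[-9,-1.7,-10],[0,0,0],0],[[-12.8,-1.7,-8],[0,0,0],0],[[-12.8,-1.7,-8],[0,0,0],0],[[-12.8,-1.7,-8],[0,0,0],0]]'
python3 - <<'E'
from h import *
for n in("top","scene"):cv2.imwrite(f'pics/{n}9.png',bot.get_image(n)[:,:,::-1])
f=lambda n:cv2.cvtColor(cv2.imread(f'pics/{n}.png'),cv2.COLOR_BGR2GRAY)
def m(a,b,box):
    x,y,w,h=box;up=lambda i:cv2.resize(i,None,fx=4,fy=4,interpolation=2)
    r=cv2.matchTemplate(up(f(b)[y-8:y+h+8,x-8:x+w+8]),up(f(a)[y:y+h,x:x+w]),cv2.TM_CCOEFF_NORMED);_,v,_,l=cv2.minMaxLoc(r);return round(v,3),(np.array(l)-32)/4
print('pin vs s_c',m('s_c','scene9',(305,198,14,32)),'pin vs 7',m('scene7','scene9',(303,201,13,32)))
print('post vs 7',m('scene7','scene9',(224,182,14,34)))
print('cone vs s_c',m('s_c','scene9',(255,192,28,40)),'dome',m('s_c','scene9',(284,168,28,40)))
shift([.6285,-.2525,.085])
E
```

```text
time_s: 32.65
tool_pos: [0.6273, -0.2525, 0.1769]
tcp_rot: [-3.139, -0.002, 1.569]
wrist_force: [-0.9, -0.2, -0.0]
opening: 0.0121
finger_force: 0.0
pin vs s_c (0.674, array([-0.25, -0.5 ])) pin vs 7 (0.903, array([ 2.75, -2.75]))
post vs 7 (0.992, array([0., 0.]))
cone vs s_c (0.9, array([-0.25,  0.  ])) dome (0.321, array([ 7.25, -7.  ]))
tcp [ 0.6281 -0.2514  0.1783] rot [-3.142 -0.     1.572] shift cm [-0.12  0.04  9.33]
```

```bash
python3 -m handwheel '[[[-0.1,0,4],[0,0,0],0],[[-0.1,0,8],[0,0,0],0],[[-0.1,0,9],[0,0,0],0],[[-0.1,0,9.7],[0,0,0],0],[[-0.1,0,10.3],[0,0,0],0],[[-0.1,0,10.9],[0,0,0],0],[[-0.1,0,11.3],[0,0,0],0],[[-0.1,0,11.7],[0,0,0],0],[[-0.1,0,11.7],[0,0,0],0],[[-0.1,0,11.7],[0,0,0],0],[[-0.1,0,11.7],[0,0,0],0]]'
python3 -m handwheel '[[[0,0,-4],[0,0,0],0],[[0,0,-9],[0,0,0],0],[[0,0,-14],[0,0,0],1],[[0,0,-16],[0,0,0],1],[[5,0,-18],[0,0,0],1],[[10,0,-18],[0,0,0],1],[[15,0,-18],[0,0,0],1],[[20,0,-18],[0,0,0],1],[[24,0,-18],[0,0,0],1],[[27.5,-0.7,-18],[0,0,0],1],[[27.5,-0.7,-18],[0,0,0],1]]'
python3 - <<'E'
from h import *
shift([.625,.035,.148])
cv2.imwrite('pics/w10.png',bot.get_image("wrist")[:,:,::-1])
E
```

```text
time_s: 33.85
tool_pos: [0.6298, -0.2533, 0.0726]
tcp_rot: [3.139, 0.001, 1.572]
wrist_force: [-20.0, 10.3, 37.0]
opening: 0.0001
finger_force: 18.4
time_s: 34.95
tool_pos: [0.6213, 0.0259, 0.244]
tcp_rot: [3.137, -0.001, 1.576]
wrist_force: [0.4, -0.5, 0.3]
opening: 0.0855
finger_force: 0.0
tcp [0.6213 0.0259 0.244 ] rot [ 3.137e+00 -1.000e-03  1.576e+00] shift cm [0.9  0.33 9.61]
```

View pics/w10.png

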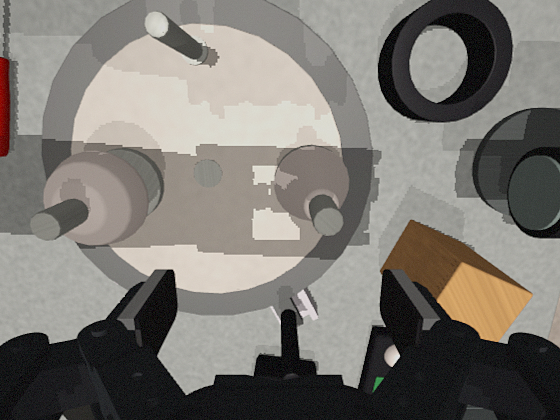

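```bash
python3 - <<'E'
from h import *
for q,z in[((327,216),.177),((46,222),.177),((207,173),.045)]:print(onz("wrist",*q,z).round(4))
for n in("top7","t_c","top9"):
    t=cv2.imread(f'pics/{n}.png');h=cv2.cvtColor(t,cv2.COLOR_BGR2HSV)
    print(n,t[185:205:4,295:312:2].mean(2).round().astype(int).tolist())
f=lambda n:cv2.cvtColor(cv2.imread(f'pics/{n}.png'),cv2.COLOR_BGR2GRAY)
def m(a,b,box):
    x,y,w,h=box;up=lambda i:cv2.resize(i,None,fx=4,fy=4,interpolation=2)
    r=cv2.matchTemplate(up(f(b)[y-16:y+h+16,x-16:x+w+16]),up(f(a)[y:y+h,x:x+w]),cv2.TM_CCOEFF_NORMED);_,v,_,l=cv2.minMaxLoc(r);return round(v,3),(np.array(l)-64)/4
print('scene cone 7->c',m('scene7','s_c',(255,192,26,40)),'7->9',m('scene7','scene9',(255,192,26,40)),'top 7->9',m('top7','top9',(284,187,26,30)))
cv2.imwrite('pics/scene10.png',bot.get_image("scene")[:,:,::-1]);print('9->10',m('scene9','scene10',(247,192,26,40)),'7->10',m('scene7','scene10',(255,192,26,40)))
E
```

```text
[0.6527 0.0299 0.177 ]
[0.4745 0.0253 0.177 ]
[0.5515 0.0326 0.045 ]
top7 [[201, 201, 202, 197, 199, 174, 113, 111, 113], [165, 181, 181, 186, 201, 199, 198, 198, 200], [151, 197, 199, 192, 109, 147, 201, 200, 199], [152, 75, 72, 195, 125, 124, 119, 203, 199], [134, 135, 137, 137, 134, 131, 122, 190, 200]]
t_c [[199, 200, 200, 196, 195, 116, 110, 107, 110], [178, 195, 199, 197, 197, 196, 197, 198, 199], [202, 175, 104, 129, 204, 197, 197, 197, 197], [66, 194, 123, 122, 118, 189, 197, 198, 196], [135, 135, 131, 129, 123, 183, 198, 197, 198]]
top9 [[202, 202, 202, 198, 197, 119, 112, 110, 113], [180, 197, 202, 200, 199, 198, 198, 199, 201], [204, 177, 108, 132, 205, 200, 198, 199, 199], [70, 196, 126, 125, 121, 190, 199, 199, 199], [138, 139, 135, 131, 126, 185, 200, 200, 200]]
scene cone 7->c (0.829, array([2.5 , 1.75])) 7->9 (0.93, array([2.25, 1.75])) top 7->9 (0.972, array([-3.75, -0.25]))
9->10 (0.53, array([-0.5 , -0.75])) 7->10 (0.506, array([-3.  ,  1.25]))
```

```bash
python3 -m handwheel '[[[0.4,3.1,2],[0,0,0],1],[[0.4,3.1,2],[0,0,0],1],[[0.4,3.1,6],[0,0,0],1],[[0.4,3.1,9],[0,0,0],1],[[0.4,3.1,9.5],[0,0,0],1],[[0.4,3.1,9.5],[0,0,0],0],[[0.4,3.1,9.5],[0,0,0],0],[[0.4,3.1,9.5],[0,0,0],0],[[0.4,3.1,9.5],[0,0,0],0],[[0.4,3.1,9.5],[0,0,0],0],[[0.4,3.1,9.5],[0,0,0],0]]' 40
python3 -m handwheel '[[[0,0,-0.5],[0,0,0],0],[[0,0,-1],[0,0,0],0],[[0,-1,-1],[0,0,0],0],[[0,-2,-1],[0,0,0],0],[[0,-2.8,-1],[0,0,0],0],[[0,-2.8,-1],[0,0,0],0],[[0,-2.8,-0.5],[0,0,0],0],[[0,-2.8,-0.1],[0,0,0],0],[[0,-2.8,-0.1],[0,0,0],0]]'
```

```text
time_s: 36.15
tool_pos: [0.653, 0.0257, 0.1481]
tcp_rot: [3.138, 0.0, 1.571]
wrist_force: [1.4, 0.4, 4.7]
opening: 0.0189
finger_force: 39.4
time_s: 37.05
tool_pos: [0.6245, 0.0257, 0.148]
tcp_rot: [3.141, 0.0, 1.571]
wrist_force: [-0.0, -0.9, 1.8]
opening: 0.0185
finger_force: 39.7
```

```bash
python3 -m handwheel '[[[0,0,0],[0,0,0],1],[[0,0,0],[0,0,0],1],[[0,0,0],[0,0,0],1],[[0,0,0],[0,0,0],1],[[0,0,-4],[0,0,0],1],[[0,0,-9],[0,0,0],1],[[-5,0.1,-9],[0,0,0],0],[[-10,0.2,-9],[0,0,0],0],[[-15,0.3,-9],[0,0,0],0],[[-20,0.4,-9],[0,0,0],0],[[-25,0.4,-8],[0,0,0],0],[[-27.8,0.4,-4],[0,0,0],0]]'
python3 -m handwheel '[[[0,0,0],[0,0,0],0],[[0,0,0],[0,0,0],0]]'
python3 - <<'E'
from h import *
for n in("top","scene"):cv2.imwrite(f'pics/{n}11.png',bot.get_image(n)[:,:,::-1])
f=lambda n:cv2.cvtColor(cv2.imread(f'pics/{n}.png'),cv2.COLOR_BGR2GRAY)
def m(a,b,box):
    x,y,w,h=box;up=lambda i:cv2.resize(i,None,fx=4,fy=4,interpolation=2)
    r=cv2.matchTemplate(up(f(b)[y-12:y+h+12,x-12:x+w+12]),up(f(a)[y:y+h,x:x+w]),cv2.TM_CCOEFF_NORMED);_,v,_,l=cv2.minMaxLoc(r);return round(v,3),(np.array(l)-48)/4
print('pin vs 9',m('scene9','scene11',(305,198,14,32)),'post',m('scene9','scene11',(224,182,14,34)))
print('cone vs 9',m('scene9','scene11',(257,192,28,40)),'dome',m('scene9','scene11',(284,164,28,40)),'top cone',m('top9','top11',(282,187,26,30)),'top dome',m('top9','top11',(282,236,26,30)))
shift([.6285,-.2525,.085])
E
```

```text
time_s: 38.25
tool_pos: [0.6306, -0.2574, 0.1933]
tcp_rot: [3.131, 0.006, 1.568]
wrist_force: [1.4, 0.1, 1.0]
opening: 0.0006
finger_force: 0.0
time_s: 38.45
tool_pos: [0.627, -0.2525, 0.1856]
tcp_rot: [-3.139, -0.002, 1.569]
wrist_force: [-0.4, 1.3, 0.2]
opening: 0.0001
finger_force: 0.0
pin vs 9 (0.998, array([0., 0.])) post (0.997, array([0., 0.]))
cone vs 9 (0.957, array([-0.75, -1.  ])) dome (0.998, array([0., 0.])) top cone (0.98, array([2.  , 0.75])) top dome (0.997, array([0., 0.]))
tcp [ 0.6287 -0.2517  0.1888] rot [3.140e+00 1.000e-03 1.572e+00] shift cm [-0.08 -0.04 10.38]
```

Everything is in place, so I'll press again and compare images while it is held and afterwards.

```bash
python3 -m handwheel '[[[0,0,4],[0,0,0],0],[[0,0,8],[0,0,0],0],[[0,0,10],[0,0,0],0],[[0,0,10.7],[0,0,0],0],[[0,0,11.3],[0,0,0],0],[[0,0,11.9],[0,0,0],0],[[0,0,12.4],[0,0,0],0],[[0,0,12.8],[0,0,0],0],[[0,0,12.8],[0,0,0],0],[[0,0,12.8],[0,0,0],0],[[0,0,12.8],[0,0,0],0]]'
python3 - <<'E'
from h import *
for n in("top","scene"):cv2.imwrite(f'pics/{n}12.png',bot.get_image(n)[:,:,::-1])
f=lambda n:cv2.cvtColor(cv2.imread(f'pics/{n}.png'),cv2.COLOR_BGR2GRAY)
def m(a,b,box):
    x,y,w,h=box;up=lambda i:cv2.resize(i,None,fx=4,fy=4,interpolation=2)
    r=cv2.matchTemplate(up(f(b)[y-12:y+h+12,x-12:x+w+12]),up(f(a)[y:y+h,x:x+w]),cv2.TM_CCOEFF_NORMED);_,v,_,l=cv2.minMaxLoc(r);return round(v,3),(np.array(l)-48)/4
print('pin',m('scene11','scene12',(305,198,14,32)),'cone',m('scene11','scene12',(257,192,28,40)),'dome',m('scene11','scene12',(284,164,28,40)))
E
python3 -m handwheel '[[[0,0,-4],[0,0,0],0],[[0,0,-9],[0,0,0],0],[[0,0,-14],[0,0,0],1],[[0,0,-16],[0,0,0],1],[[5,0,-18],[0,0,0],1],[[10,0,-18],[0,0,0],1],[[15,0,-18],[0,0,0],1],[[20,0,-18],[0,0,0],1],[[24,0,-18],[0,0,0],1],[[27.8,-0.4,-17],[0,0,0],1],[[27.8,-0.4,-17],[0,0,0],1]]'
python3 - <<'E'
from h import *
i=bot.get_image("wrist")[:,:,::-1];cv2.imwrite('pics/w13.png',i)
cv2.imwrite('pics/scene13.png',bot.get_image("scene")[:,:,::-1])
# finial tips: match template of cone finial from w10 (327,216)
a=cv2.imread('pics/w10.png');
for q in((327,216),(46,222)):
    T=a[q[1]-28:q[1]+24,q[0]-28:q[0]+24]
    r=cv2.matchTemplate(i,T,cv2.TM_CCOEFF_NORMED);_,v,_,l=cv2.minMaxLoc(r);u=(l[0]+28,l[1]+28)
    print(v,u,onz("wrist",*u,.177).round(4))
shift([.6245,.0257,.148])
E
```

```text
time_s: 39.65
tool_pos: [0.6299, -0.2519, 0.0726]
tcp_rot: [3.14, 0.0, 1.572]
wrist_force: [-23.4, 12.8, 42.6]
opening: -0.0001
finger_force: 21.6
pin (0.998, array([0., 0.])) cone (0.964, array([0., 0.])) dome (0.988, array([0., 0.]))
time_s: 40.85
tool_pos: [0.6237, 0.0305, 0.231]
tcp_rot: [3.139, -0.001, 1.577]
wrist_force: [-0.1, -0.9, -0.8]
opening: 0.0854
finger_force: 0.0
0.5289232134819031 (289, 260) [0.6313 0.0081 0.177 ]
0.8728935122489929 (31, 235) [0.4752 0.0243 0.177 ]
tcp [0.6245 0.0268 0.2314] rot [3.138e+00 1.000e-03 1.573e+00] shift cm [-0.11 -0.03  8.34]
```

```bash
python3 -m handwheel '[[[-0.1,0,4],[0,0,0],1],[[-0.1,0,7.5],[0,0,0],1],[[-0.1,0,8.3],[0,0,0],1],[[-0.1,0,8.3],[0,0,0],1],[[-0.1,0,8.3],[0,0,0],0],[[-0.1,0,8.3],[0,0,0],0],[[-0.1,0,8.3],[0,0,0],0],[[-0.1,0,8.3],[0,0,0],0],[[-0.1,0,8.3],[0,0,0],0],[[-0.1,0,8.3],[0,0,0],0]]' 40
```

```text
time_s: 41.95
tool_pos: [0.6246, 0.0248, 0.1474]
tcp_rot: [3.14, 0.0, 1.571]
wrist_force: [0.6, 0.8, 2.8]
opening: 0.0187
finger_force: 39.4
```

```bash
python3 -m handwheel '[[[0,0,-4],[0,0,0],0],[[0,0,-9],[0,0,0],0],[[0,0,-13],[0,0,0],0],[[0,0,-13],[0,0,0],0],[[-4,-2,-13],[0,0,0],0],[[-8,-4,-13],[0,0,0],0],[[-12,-6,-13],[0,0,0],0],[[-16,-8,-13],[0,0,0],0],[[-20,-10,-13],[0,0,0],0],[[-24,-11.5,-13],[0,0,0],0],[[-28,-12.5,-13],[0,0,0],0],[[-32,-13,-13],[0,0,0],0]]' && python3 -m handwheel '[[[-4,-0.6,0],[0,0,0],0],[[-8,-1.2,0],[0,0,0],0],[[-11,-1.7,2],[0,0,0],0],[[-13,-2,5],[0,0,0],0],[[-14.1,-2.1,9],[0,0,0],0],[[-14.1,-2.1,12],[0,0,0],0],[[-14.1,-2.1,14.5],[0,0,0],0],[[-14.1,-2.1,16],[0,0,0],0],[[-14.1,-2.1,16.6],[0,0,0],0],[[-14.1,-2.1,16.8],[0,0,0],0],[[-14.1,-2.1,16.8],[0,0,0],0],[[-14.1,-2.1,16.8],[0,0,0],0]]'
```

```text
time_s: 43.15
tool_pos: [0.4918, -0.2961, 0.2734]
tcp_rot: [-3.138, -0.002, 1.57]
wrist_force: [1.1, -0.5, -3.4]
opening: 0.0185
finger_force: 39.9
time_s: 44.35
tool_pos: [0.4731, -0.4364, 0.1093]
tcp_rot: [3.141, 0.001, 1.571]
wrist_force: [-0.5, 1.4, 3.7]
opening: 0.0186
finger_force: 40.6
```

```bash
python3 -m handwheel '[[[0,0,0],[0,0,0],1],[[0,0,0],[0,0,0],1],[[0,0,0],[0,0,0],1],[[0,0,0],[0,0,0],1],[[0,0,-4],[0,0,0],1],[[0,0,-9],[0,0,0],1],[[0,0,-13],[0,0,0],1],[[5,0,-13],[0,0,0],1],[[10,0,-13],[0,0,0],1],[[15,0,-13],[0,0,0],1],[[20,0,-13],[0,0,0],1],[[25,0,-13],[0,0,0],1]]' && python3 -m handwheel '[[[5,0,0],[0,0,0],1],[[10,0,0],[0,0,0],1],[[15,0,0],[0,0,0],1],[[19,0,0],[0,0,0],1],[[21,0,0],[0,0,0],1],[[21,0,0],[0,0,0],1],[[21,0,0],[0,0,0],1]]'
python3 - <<'E'
from h import *
i=bot.get_image("wrist")[:,:,::-1].copy();cv2.imwrite('pics/w14.png',i)
p=proj("wrist",[.4735,.026,.177]);print(p)
g=cv2.GaussianBlur(cv2.cvtColor(i,cv2.COLOR_BGR2GRAY),(5,5),1.2)
x,y=p.astype(int);c=cv2.HoughCircles(g[y-60:y+60,x-60:x+60],cv2.HOUGH_GRADIENT,1,10,param1=80,param2=12,minRadius=9,maxRadius=19)
if c is not None:
    for u in c[0][:6]:q=(u[0]+x-60,u[1]+y-60);print(q,u[2],onz("wrist",*q,.177).round(4))
for n in("top","scene"):cv2.imwrite(f'pics/{n}14.png',bot.get_image(n)[:,:,::-1])
t=cv2.imread('pics/top14.png');s=cv2.imread('pics/scene14.png')
z=lambda i,x,y,w,h:cv2.resize(i[y:y+h,x:x+w],(400,int(h*400/w)),interpolation=2)
cv2.imwrite('pics/v14.png',np.vstack([np.hstack([z(i,0,0,560,420),z(t,230,150,260,195)]),np.hstack([z(s,160,120,200,150)[:, :],z(s,340,170,160,120)])]))
shift([.4735,.026,.148])
E
```

```text
time_s: 45.55
tool_pos: [0.4725, -0.1845, 0.2384]
tcp_rot: [3.141, 0.0, 1.57]
wrist_force: [0.1, -0.1, 0.1]
opening: 0.0855
finger_force: 0.0
time_s: 46.25
tool_pos: [0.4728, 0.0237, 0.2383]
tcp_rot: [3.141, 0.0, 1.572]
wrist_force: [-0.2, -0.6, 1.0]
opening: 0.0854
finger_force: 0.0
[279.30277102 223.48698721]
(np.float64(277.5), np.float64(229.5)) 16.9 [0.4724 0.022  0.177 ]
(np.float64(277.5), np.float64(212.5)) 14.5 [0.4724 0.0331 0.177 ]
(np.float64(246.5), np.float64(186.5)) 16.1 [0.4538 0.0495 0.177 ]
tcp [0.4729 0.0227 0.2383] rot [-3.142  0.     1.569] shift cm [0.33 0.06 9.03]
```

View pics/v14.png

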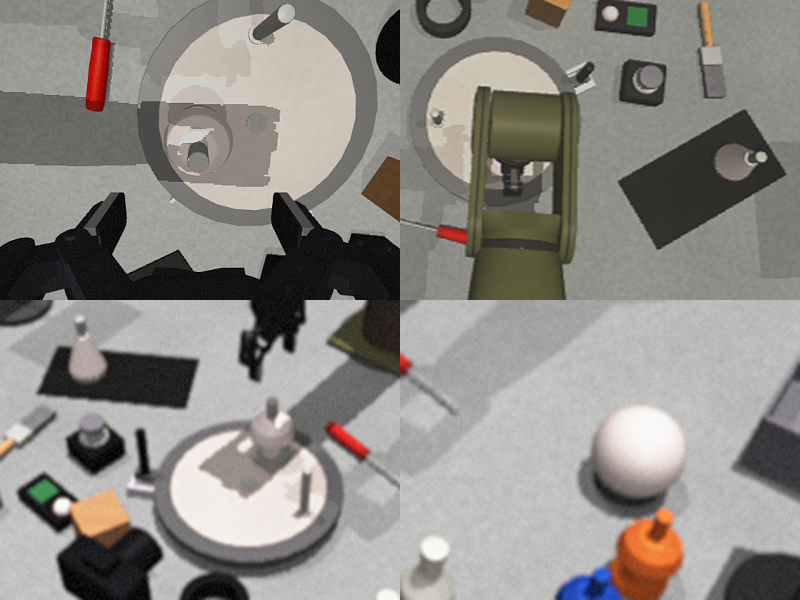

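```bash
python3 -m handwheel '[[[0.3,0,4],[0,0,0],1],[[0.3,0,8],[0,0,0],1],[[0.3,0,8.9],[0,0,0],1],[[0.3,0,8.9],[0,0,0],1],[[0.3,0,8.9],[0,0,0],0],[[0.3,0,8.9],[0,0,0],0],[[0.3,0,8.9],[0,0,0],0],[[0.3,0,8.9],[0,0,0],0],[[0.3,0,8.9],[0,0,0],0],[[0.3,0,8.9],[0,0,0],0]]' 40
python3 -m handwheel '[[[0,0,-3],[0,0,0],0],[[0,0,-7],[0,0,0],0],[[0,0,-9],[0,0,0],0],[[-4,-0.8,-9],[0,0,0],0],[[-8,-1.6,-9],[0,0,0],0],[[-12,-2.4,-9],[0,0,0],0],[[-16,-3.2,-9],[0,0,0],0],[[-20,-4,-9],[0,0,0],0],[[-24,-4.8,-9],[0,0,0],0],[[-28,-5.6,-9],[0,0,0],0],[[-31.5,-6.2,-9],[0,0,0],0],[[-33.6,-6.4,-9],[0,0,0],0]]'
python3 -m handwheel '[[[0,0,0],[0,0,0],0],[[0,0,4],[0,0,0],0],[[0,0,8],[0,0,0],0],[[0,0,11],[0,0,0],0],[[0,0,12.3],[0,0,0],0],[[0,0,12.8],[0,0,0],0],[[0,0,12.8],[0,0,0],0],[[0,0,12.8],[0,0,0],0]]'
```

```text
time_s: 47.4
tool_pos: [0.4731, 0.0268, 0.1504]
tcp_rot: [3.141, 0.0, 1.571]
wrist_force: [-2.8, 0.1, 5.0]
opening: 0.0188
finger_force: 39.0
time_s: 48.6
tool_pos: [0.4076, -0.3113, 0.238]
tcp_rot: [-3.14, -0.001, 1.568]
wrist_force: [0.2, 0.2, -3.2]
opening: 0.019
finger_force: 39.7
time_s: 49.4
tool_pos: [0.4096, -0.3093, 0.1121]
tcp_rot: [3.14, 0.001, 1.571]
wrist_force: [0.0, 1.2, 0.5]
opening: 0.0183
finger_force: 39.9
```

```bash
python3 -m handwheel '[[[0,0,0.1],[0,0,0],0],[[0,0,0.1],[0,0,0],0],[[0,0,0.1],[0,0,0],1],[[0,0,0.1],[0,0,0],1],[[0,0,0.1],[0,0,0],1],[[0,0,0.1],[0,0,0],1],[[0,0,-4],[0,0,0],1],[[0,0,-9],[0,0,0],1],[[0,0,-13],[0,0,0],1],[[5,-2,-14],[0,0,0],1],[[10,-2,-14],[0,0,0],1],[[15,-2,-14],[0,0,0],1]]'
python3 -m handwheel '[[[5,0,0],[0,0,0],1],[[10,0,0],[0,0,0],1],[[15,0,0],[0,0,0],1],[[20,0,0],[0,0,0],1],[[25,0,0],[0,0,0],1],[[30,0,0],[0,0,0],1],[[35,0,0],[0,0,0],1],[[35,0,0],[0,0,0],1]]'
python3 - <<'E'
from h import *
for n in("top","scene"):cv2.imwrite(f'pics/{n}15.png',bot.get_image(n)[:,:,::-1])
f=lambda n:cv2.cvtColor(cv2.imread(f'pics/{n}.png'),cv2.COLOR_BGR2GRAY)
def m(a,b,box):
    x,y,w,h=box;up=lambda i:cv2.resize(i,None,fx=4,fy=4,interpolation=2)
    r=cv2.matchTemplate(up(f(b)[y-12:y+h+12,x-12:x+w+12]),up(f(a)[y:y+h,x:x+w]),cv2.TM_CCOEFF_NORMED);_,v,_,l=cv2.minMaxLoc(r);return round(v,3),(np.array(l)-48)/4
print('pin',m('scene9','scene15',(305,198,14,32)),'post',m('scene9','scene15',(224,182,14,34)),'plunger',m('scene9','scene15',(195,175,28,28)),'cone',m('scene14','scene15',(190,125,26,40)))
# white blobs on mat region in both views
C=np.array([.4417,-.374]);u=np.array([.46,-.888]);v=np.array([.888,.46])
t=cv2.imread('pics/top15.png');mat=np.array([proj("top",[*(C+a*u*.15+b*v*.075),.006]) for a,b in((-1,-1),(1,-1),(1,1),(-1,1))]).astype(int)
print('mat',mat.tolist())
k=cv2.fillPoly(np.zeros(t.shape[:2],np.uint8),[mat],255)
w=cv2.inRange(t,(70,70,70),(255,255,255))&k
n,l,st,ce=cv2.connectedComponentsWithStats(w)
for i in range(1,n):
    if st[i,4]>30:print(st[i].tolist(),ce[i].round(1))
for p in((.473,-.436),(.4096,-.309)):print('exp foot/top',proj("top",[*p,.01]).round(1),proj("top",[*p,.138]).round(1))
cmp=lambda a,b:cv2.absdiff(f(a),f(b))
d=cv2.morphologyEx((cv2.absdiff(f('top0'),f('top15'))>45).astype(np.uint8),cv2.MORPH_OPEN,np.ones((3,3)));n,l,st,ce=cv2.connectedComponentsWithStats(d)
print([(st[i].tolist()) for i in range(1,n) if st[i,4]>25])
E
```

```text
time_s: 50.6
tool_pos: [0.3885, -0.1627, 0.2521]
tcp_rot: [3.14, 0.001, 1.568]
wrist_force: [1.0, 0.7, -0.2]
opening: 0.0853
finger_force: 0.0
time_s: 51.4
tool_pos: [0.3877, 0.1912, 0.2512]
tcp_rot: [-3.141, -0.001, 1.58]
wrist_force: [0.3, 0.2, -0.1]
opening: 0.0856
finger_force: 0.0
pin (0.809, array([0.  , 0.25])) post (0.839, array([0., 0.])) plunger (0.939, array([-0.25,  0.  ])) cone (0.998, array([0., 0.]))
mat [[396, 311], [482, 264], [456, 221], [371, 265]]
[453, 221, 30, 60, 120] [467.5 250.7]
[434, 243, 35, 25, 533] [448.3 254.6]
[371, 244, 41, 24, 79] [387.3 257.1]
[396, 262, 32, 28, 688] [411.4 276. ]
exp foot/top [447.6 254.9] [467.6 251.1]
exp foot/top [406.9 275.9] [422.4 274.6]
[[289, 184, 6, 8, 45], [341, 191, 15, 15, 132], [251, 222, 7, 9, 44], [167, 236, 10, 18, 87], [172, 241, 110, 108, 3816], [435, 244, 26, 23, 444], [461, 249, 8, 6, 43], [149, 251, 10, 4, 34], [342, 254, 13, 11, 100], [399, 262, 29, 28, 615], [216, 304, 93, 69, 2919], [70, 309, 108, 74, 3270], [187, 321, 4, 9, 27], [0, 366, 20, 54, 861], [313, 377, 10, 7, 52], [38, 378, 21, 24, 355], [212, 398, 20, 22, 310]]
```

```bash
python3 -c "
from workcell import bot
print(bot.job_done())"
```

```text
the job is handed in; nothing more can be done
None
```

I handed the job in at about 51 s: the dome and cone lamps (no drum was there) stand upright on the mat, the turntable is at its stop and the ring is locked. The disc slipped back about 0.1 rad after the first cranking and the cone was later knocked aside, so I redid the turn, locking and shutter press with both lamps in place.

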